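# Close the bungholes of two casks

## Task

Both low casks stand open after sampling: push each dark wooden cover across the top of its own cask until it lies flat and centred over the bunghole there. Only push or nudge the covers along the wood, never pick them up or tip them, and leave the corks, glass and other things where they are.

Things in the scene. Friction and masses are not known exactly. Their poses are not given: they have to be found in the camera images.
- cover_a: loose bunghole cover of dark wood: square slab 88 x 88 x 16 mm, a 70 x 70 mm step on it up to 21 mm, and a central upright round knob 30 mm across from 21 to 60 mm above the underside. About 0.15 to 0.3 kg, friction on the head about 0.5 to 0.75. Origin: centre of its underside; z up, x and y along its sides. Starts flat on the large cask, its centre 65 to 90 mm from the bunghole's.
- cover_b: loose bunghole cover of dark wood: square slab 88 x 88 x 16 mm, a 70 x 70 mm step on it up to 21 mm, and a central upright round knob 30 mm across from 21 to 60 mm above the underside. About 0.15 to 0.3 kg, friction on the head about 0.5 to 0.75. Origin: centre of its underside; z up, x and y along its sides. Starts flat on the small cask, its centre 65 to 90 mm from the bunghole's.
- cask_large: the larger low cask, fixed on the bench: flat, level wooden head 300 mm across (belly 308 mm), 130 mm high, no raised rim. Origin: centre of its underside, z up. An open round bunghole, 36 mm across and 30 mm deep, is in the middle of the head; a cover lies beside it, a cork stands on its other side.
- cask_small: the smaller low cask, fixed on the bench: flat, level wooden head 260 mm across (belly 268 mm), 130 mm high, no raised rim. Origin: centre of its underside, z up. An open round bunghole, 36 mm across and 30 mm deep, is in the middle of the head; a cover lies beside it, a cork stands on its other side.
- cask_large_hole (a point): centre of the bunghole's mouth, at the level of the large cask's head (130 mm above the bench).
- cask_small_hole (a point): centre of the bunghole's mouth, at the level of the small cask's head (130 mm above the bench).
- cork_a: a tapered cork, 32 mm in diameter and 32 mm high, standing on the large cask's head about 115 mm from the bunghole; leave it alone. Origin: centre of its underside.
- cork_b: a tapered cork, 32 mm in diameter and 32 mm high, standing on the small cask's head about 105 mm from the bunghole; leave it alone. Origin: centre of its underside.
- flask: an amber glass sample flask, 64 mm across, 92 mm high, on the bench; bystander. Origin: centre of its underside.
- cup: a white tasting cup, 64 mm across, 55 mm high, on the bench; bystander. Origin: centre of its underside.
- bottle_a: a green corked bottle, 56 mm across, 160 mm high, on the bench to the left; bystander. Origin: centre of its underside.
- bottle_b: a green corked bottle, 56 mm across, 160 mm high, on the bench to the right; bystander. Origin: centre of its underside.
- mallet: a mallet with a wooden handle, 240 mm long, lying on the bench to the left; bystander. Origin: in its underside, handle along its -x.
Mind the look-alikes: they are no part of the job. Leave any red look-alike of the cover_b alone. What is shaped like the cover_a but purple is not meant.

How it is judged (in metres and radians):
At the end, for the whole second after the job is handed in: Each cover lies flat and at rest on its own cask's head with its centre within 15 mm (horizontally) of the centre of the bunghole (horizontal distance between cover_a and cask_large_hole below 0.015 m and z of cover_a in the frame of cask_large_hole between -0.004 and 0.004 m and angle between each of cover_a, cover_b's own z axis and vertical below 0.06 rad and linear speed of each of cover_a, cover_b below 0.01 m/s and horizontal distance between cover_b and cask_small_hole below 0.015 m and z of cover_b in the frame of cask_small_hole between -0.004 and 0.004 m); the robot touches nothing.
It fails at once if a cover is lifted off its cask's head (by more than 12 mm) (z of cover_a in the frame of cask_large_hole above 0.012 m or z of cover_b in the frame of cask_small_hole above 0.012 m).
It fails at once if a cover is tipped (by more than 0.25 rad) or falls off its cask (angle between any of cover_a, cover_b's own z axis and vertical above 0.25 rad or z of cover_a in the frame of cask_large_hole below -0.02 m or z of cover_b in the frame of cask_small_hole below -0.02 m).
It fails at once if a cork, the flask, the cup, a bottle or the mallet is moved (by more than 20 mm) (distance of any of cork_a, cork_b, flask, cup, bottle_a, bottle_b, mallet from where it was at the start of the episode above 0.02 m).
It also fails if it takes over 42 s, if anything falls off the work surface, if the arm or the gripper's body presses on something with over 40 N, if the wrist force passes 120 N, or if a joint passes its speed limit or range.

## Robot

A 6-joint arm with a two-finger parallel gripper is mounted at the origin on the work surface. World frame = base frame: x ahead of the robot, y to its left, z up, the work surface at z = 0. Lengths are in mm, angles in rad, forces in N, time in s.
With the tool pointing down it reaches from about 350 to 875 mm from the base axis. Payload 4.2 kg.
Tool frame: the origin (TCP) lies on the mounting face of the last link; the fingertips stand 173 mm ahead of it and the grasp point (between the pads) lies 155 mm ahead of it; z points along the fingers, y is the direction in which the jaws open and shut (so a half turn about z gives the same grasp; the last joint's range is limited). The gripper opens to 85 mm and grips with 20 to 120 N. Pads are 22 mm wide; open, the fingers measure 114 mm over their backs; the gripper's body (76 mm by 85 mm) begins 54 mm behind the grasp point. The pads swing forward as they close: fully open they stand 13 mm farther back than shut.
Start: joints at [1.416, 0.385, 0.008, 0, -1.194, -0.259], TCP at [251.274, 572.242, 404.712] pointing down, gripper open.
Joint ranges: [-3.14, 3.14], [-1.21, 2.06], [-1.07, 1.41], [-3.16, 2.05], [-2.99, -0.16], [-3.1, 3.1]. Speed limits (rad/s): [2.79, 2.79, 3.14, 3.14, 3.14, 3.14].

## Interface

Orientations are given as a unit quaternion [x, y, z, w].
In Python, from bench import arm gives the robot as it stands.
- The arm moves only by the shell command python3 -m jog 'ROWS' [OPENING]. ROWS is JSON, a list that holds one entry, the list of rows, each a list of 4 numbers: the shift along the tool's x, y, z in mm, then the turn about the tool's z in degrees. In form: [[[x, y, z, spin], ...]]. A call has exactly 5 rows; each row is the pose to reach, as a shift and turn from the pose measured when the call began, along the tool's axes at that moment; what a row does not reach only later rows make up. A row lasts 1/8 s, in which the tool goes at most 62.5 mm and 10.7 degrees, less where a joint would pass 70% of its speed; a pose out of reach is approached as far as the arm can. A call with a gripper value outside its range is refused whole. OPENING is the finger opening in mm, from 0 to 85.4, set as the call begins (- or left out, the last holds). The fingers move at their own pace and stop on an object; the grip force is fixed at half the most. Time passes only in rows, so rows that repeat a pose let the fingers close, or fill a call up. It gives the time, the measured TCP pose, the force and the opening at its end, in the units of the state.
- arm.read_state(): the state, without advancing time (a new reading comes with each control period).
- arm.get_image(name): name is "scene" or "top"; returns (picture, depth): 480x640x3 uint8, blue, green, red; 480x640 float32, mm along the optical axis (not along the pixel's ray), 0 where there is no reading.
- arm.camera_params(name): a dict with "mtx" (3x3 intrinsics, pixels), "k1" (the pictures are not rectified: a ray, as slopes to the right and down, at radius r is drawn at 1 + k1 r^2 times it, then the intrinsics apply), "R" (3x3) and "t" (3): a world point X has camera coordinates R X + t. Camera axes: x right, y down, z forward; pixel columns grow to the right and rows downward; lengths in mm; the calibration is good to about 2 mm. A picture is of the moment at which its call begins. camera_params takes no time and is no camera call.
- arm.job_done(): hands the job in, once; it reports no verdict.
The state is a dict: "clock": time; "joints": joint angles; "joint_vel": joint speeds; "joint_efforts": joint torques, N m; "position": TCP position; "ee_rot": TCP orientation; "contact_force": force on the tool from outside, world axes, zero at the start; "wrist_torque": the same for the moment, N m; "gripper_width": finger opening in mm.
Only numpy, scipy, OpenCV 4.12 (cv2) and the standard library are available. Lean on these libraries where they do the work, as an engineer would, in place of code of your own. Each camera call takes 0.05 s, during which the arm holds its last target.

## Working session

There is one attempt and no reset: what is moved stays moved. The work goes in short steps, Python scripts to look and compute and a shell command to move; the robot and the scene stay as the last step left them, time stands still between calls to the robot, and variables do not carry over. Pictures are saved under pics/ and viewed, and the job is handed in when it is done.

```bash
ls; mkdir -p pics; python3 - <<'E'
from bench import arm
import cv2,numpy as np
for n in("scene","top"):
    im,d=arm.get_image(n);cv2.imwrite(f"pics/{n}0.png",im);np.savez(f"/tmp/{n}0.npz",im=im,d=d)
    print(n,arm.camera_params(n))
print(arm.read_state())
E
```

```text
pics
scene {'mtx': array([[450.53549467,   0.        , 306.15764702],
       [  0.        , 450.53549467, 247.37520932],
       [  0.        ,   0.        ,   1.        ]]), 'k1': -0.02545137014508275, 'R': array([[-0.07376148,  0.99718557,  0.01342351],
       [ 0.82315913,  0.06847655, -0.56366658],
       [-0.56299937, -0.03052719, -0.82589333]]), 't': array([  48.85443909, -359.04489623, 1460.93386447])}
top {'mtx': array([[444.11837383,   0.        , 325.58629511],
       [  0.        , 444.11837383, 242.50789677],
       [  0.        ,   0.        ,   1.        ]]), 'k1': -0.0010233497971936453, 'R': array([[-0.0014618 , -0.99993075, -0.01167689],
       [-0.99462032,  0.0026633 , -0.10355353],
       [ 0.10357746,  0.0114627 , -0.99455534]]), 't': array([  19.11687341,  526.11232403, 1165.85536574])}
{'clock': 0.1, 'joints': array([ 1.41559595e+00,  3.85481844e-01,  6.77725742e-03, -4.33799435e-04,
       -1.19400408e+00, -2.58613808e-01]), 'joint_vel': array([ 0.00023996, -0.00044942,  0.00364069,  0.00239544, -0.00180566,
        0.00034388]), 'joint_efforts': array([-7.44854060e-04, -3.93315196e+01,  1.88931370e+01,  4.19804424e+00,
       -2.56199790e-03,  5.02964070e-06]), 'position': array([251.20345887, 572.10113794, 403.73528177]), 'ee_rot': array([ 9.78654078e-01, -2.05512143e-01, -1.51919886e-04,  9.65312216e-04]), 'contact_force': array([-0.66812821,  0.17498862, -0.21252461]), 'wrist_torque': array([-0.01258741,  0.0558811 ,  0.02195887]), 'gripper_width': 85.32151364850078}
```

View pics/scene0.png

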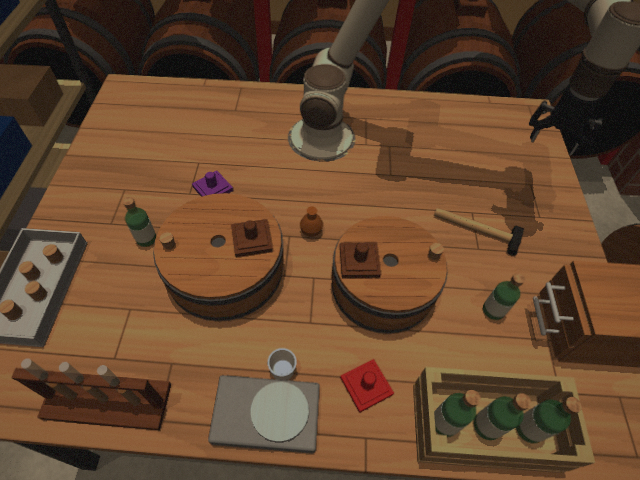

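View pics/top0.png

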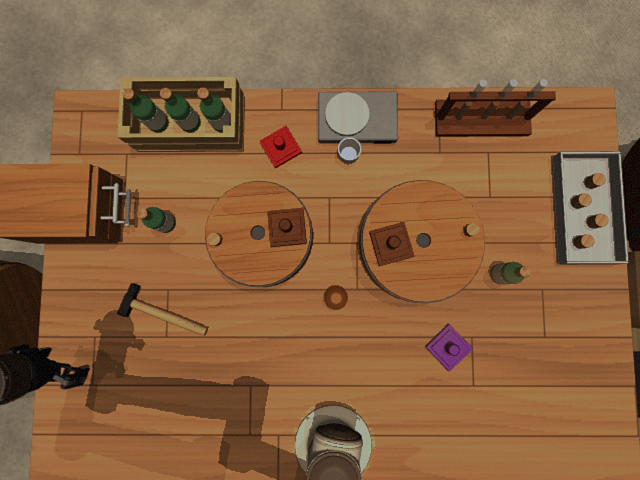

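The top view shows dark brown covers at px (392,243) on the large cask and (287,227) on the small one. The red (280,147) and purple (448,347) look-alikes lie on the bench, so they are excluded. I'll check this in an enlarged crop.

```bash
python3 - <<'E'
import cv2,numpy as np
im=np.load("/tmp/top0.npz")["im"]
c=cv2.resize(im[170:310,195:495],None,fx=2.6,fy=2.6,interpolation=cv2.INTER_CUBIC)
cv2.imwrite("pics/crop0.png",c)
hsv=cv2.cvtColor(im,cv2.COLOR_BGR2HSV)
for n,(x,y) in dict(a=(378,245),aS=(394,228),a2=(400,255),ak=(392,243),b=(275,225),b2=(300,240),head=(430,200),head2=(240,210),hole=(423,240),hole2=(258,232)).items(): print(n,im[y,x],hsv[y,x])
E
```

```text
a [30 52 99] [ 10 178  99]
aS [29 51 99] [  9 180  99]
a2 [32 55 99] [ 10 173  99]
ak [26 48 90] [ 10 181  90]
b [ 30  52 104] [  9 181 104]
b2 [31 50 99] [  8 175  99]
head [ 50  94 158] [ 12 174 158]
head2 [ 51  95 156] [ 13 172 156]
hole [60 65 72] [13 43 72]
hole2 [61 64 70] [10 33 70]
```

View pics/crop0.png

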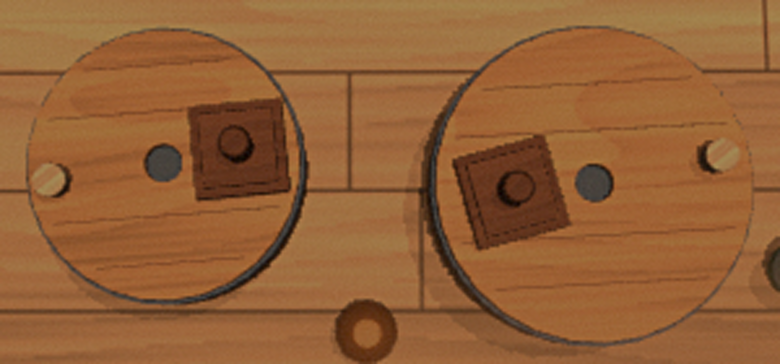

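The crop confirms it: the two dark square covers with knobs lie flat on the casks beside the grey holes. Next I measure them.

```bash
cat > h.py <<'E'
import cv2,numpy as np
from bench import arm
def ray(name,uv,z):
    p=arm.camera_params(name);K=p["mtx"]
    q=(np.atleast_2d(uv).astype(float)-K[:2,2])/[K[0,0],K[1,1]]
    r=q.copy()
    for _ in range(8): r=q/(1+p["k1"]*(r**2).sum(1,keepdims=True))
    d=np.c_[r,np.ones(len(r))]@p["R"]; c=-p["R"].T@p["t"]
    return (c+d*((np.atleast_1d(z)-c[2])/d[:,2])[:,None])[:,:2]
def proj(name,X):
    p=arm.camera_params(name);K=p["mtx"];c=p["R"]@np.array(X,float)+p["t"];r=c[:2]/c[2]
    return r*(1+p["k1"]*(r@r))*K[0,0]+K[:2,2]
def depthz(name,uv,d):
    p=arm.camera_params(name);u,v=np.round(uv).astype(int);zc=np.median(d[v-1:v+2,u-1:u+2])
    q=(np.array(uv)-p["mtx"][:2,2])/p["mtx"][0,0]
    return (p["R"].T@(np.array([q[0]*zc,q[1]*zc,zc])-p["t"]))
def covers(name,im,boxes):
    hsv=cv2.cvtColor(im,cv2.COLOR_BGR2HSV)
    m=((hsv[...,2]<128)&(hsv[...,1]>120)&(hsv[...,0]<20)).astype(np.uint8)
    out=[]
    for (x0,y0,x1,y1) in boxes:
        s=np.zeros_like(m);s[y0:y1,x0:x1]=m[y0:y1,x0:x1]
        s=cv2.morphologyEx(s,cv2.MORPH_OPEN,np.ones((5,5),np.uint8))
        c=max(cv2.findContours(s,0,2)[0],key=cv2.contourArea)
        P=ray(name,c[:,0,:],146.)
        out.append((cv2.minAreaRect(P.astype(np.float32)),cv2.minAreaRect(c)))
    return out
def holes(name,im,boxes,z=130.,vmax=100):
    hsv=cv2.cvtColor(im,cv2.COLOR_BGR2HSV);m=((hsv[...,1]<110)&(hsv[...,2]<vmax)).astype(np.uint8);out=[]
    for (x0,y0,x1,y1) in boxes:
        s=np.zeros_like(m);s[y0:y1,x0:x1]=m[y0:y1,x0:x1]
        c=max(cv2.findContours(s,0,2)[0],key=cv2.contourArea)
        P=ray(name,c[:,0,:],z);out.append((cv2.minEnclosingCircle(P.astype(np.float32)),cv2.fitEllipse(c)[0]))
    return out
E
python3 - <<'E'
from h import *
from scipy.spatial.transform import Rotation as R
t=np.load("/tmp/top0.npz");s=np.load("/tmp/scene0.npz")
for n,f,cb,hb in(("top",t,[(362,215,415,270),(262,202,310,250)],[(412,228,434,252),(247,222,269,244)]),("scene",s,[(228,212,275,258),(336,236,384,282)],[(208,232,228,250),(381,251,401,268)])):
    for r in covers(n,f["im"],cb): print(n,"cover",r, depthz(n,(r[1][0][0],r[1][0][1]),f["d"]))
    for r in holes(n,f["im"],hb): print(n,"hole",r,depthz(n,(r[1][0]+14,r[1][1]+10),f["d"]))
# knob tops: top view circle, corks, depth
print("corks",ray("top",[[471,230],[214,239]],162.),"knob",ray("top",[[393,242],[285,226]],190.),"flask,cup,bot",ray("top",[[336,297],[348,148],[523,273],[148,215]],[92,55,160,160]))
print(R.from_quat(arm.read_state()["ee_rot"]).as_matrix().round(3))
E
```

```text
top cover (((510.5880432128906, -141.46731567382812), (90.5107192993164, 91.18470001220703), 15.137842178344727), ((391.2807922363281, 243.69613647460938), (37.45037078857422, 37.7134895324707), 74.74488067626953)) [ 506.07385416 -135.9116194   189.74325548]
top cover (((552.2356567382812, 111.83380126953125), (90.7588119506836, 89.9837646484375), 5.33951473236084), ((286.3606872558594, 226.9672393798828), (36.93858337402344, 37.11965560913086), 84.80557250976562)) [545.96945915 107.56669826 189.25376007]
top hole (((521.3636474609375, -221.3163604736328), 16.88837242126465), (422.8734436035156, 240.1180877685547)) [ 496.07579833 -255.1067717   129.67043578]
top hole (((540.929931640625, 183.9004364013672), 16.857736587524414), (257.732421875, 232.464111328125)) [514.39231717 147.26999588 144.71423896]
scene cover (((518.9039306640625, -140.19583129882812), (99.88098907470703, 90.0501708984375), 15.482159614562988), ((251.52886962890625, 237.68783569335938), (34.66904067993164, 39.00267028808594), 81.25383758544922)) [ 527.5664222  -138.41800598  156.27998643]
scene cover (((560.334716796875, 111.78732299804688), (97.0389175415039, 92.229736328125), 4.773878574371338), ((360.0, 260.0), (36.0, 42.0), 90.0)) [568.91557066 111.68963699 157.33676394]
scene hole (((526.7401733398438, -221.4398651123047), 15.938623428344727), (217.90586853027344, 241.7823944091797)) [ 551.99499763 -183.34892255  128.64573735]
scene hole (((548.1044921875, 183.90374755859375), 16.5538330078125), (389.99224853515625, 260.8429260253906)) [571.83935529 214.88517342 129.45040095]
corks [[ 541.14196324 -329.71362014]
 [ 521.28422411  283.32586369]] knob [[ 509.98383758 -139.91949825]
 [ 548.14975132  110.68433292]] flask,cup,bot [[ 381.95248097   -8.63362341]
 [ 777.9968076   -42.78823937]
 [ 438.8072246  -448.93296241]
 [ 580.25543012  445.12777163]]
[[ 0.916 -0.402 -0.001]
 [-0.402 -0.916 -0.002]
 [ 0.     0.002 -1.   ]]
```

Relative cover→hole offsets agree across views to about 3 mm: a ≈ (+12,−80), b ≈ (−10,+72). These are 81 and 73 mm, inside the stated 65–90. The views disagree by about 6 mm in absolute x, so I'll check the tool against the knob before pushing.

Plan: straddle each knob with the jaws, without gripping, and push with the trailing finger.

```bash
python3 -m jog '[[[50,33,0,-6.3],[100,66,0,-12.6],[150,99,0,-18.9],[200,131,0,-25.2],[250,163,0,-31.6]]]' 70; python3 - <<'E'
from h import *
from scipy.spatial.transform import Rotation as R
s=arm.read_state();M=R.from_quat(s["ee_rot"]).as_matrix()
print(s["clock"],s["position"],M.round(3), M.T@(np.array([553,111.5,404])-s["position"]))
E
```

```text
clock: 0.72
position: [415.1, 320.5, 403.9]
ee_rot: [0.997, 0.071, -0.001, 0.001]
contact_force: [0.8, -0.1, -0.3]
gripper_width: 70.6
0.725 [415.12800496 320.51219822 403.8565796 ] [[ 0.99   0.141 -0.001]
 [ 0.141 -0.99  -0.002]
 [-0.001  0.002 -1.   ]] [1.06988816e+02 2.26380596e+02 1.59674220e-01]
```

```bash
python3 -m jog '[[[24,50,0,0],[48,100,0,0],[72,150,0,0],[96,200,0,0],[107,226,0,0]]]' 60; python3 - <<'E'
from h import *
from scipy.spatial.transform import Rotation as R
s=arm.read_state();M=R.from_quat(s["ee_rot"]).as_matrix()
print(s["clock"],s["position"], M.T@(np.array([553,111.5,404])-s["position"]))
for n in("scene","top"):
    im,d=arm.get_image(n);u,v=proj(n,[553,111.5,180]).astype(int);x0,y0=max(u-80,0),max(v-60,0)
    cv2.imwrite(f"pics/{n}1.png",cv2.resize(im[y0:y0+120,x0:x0+160],None,fx=4,fy=4));print(x0,y0)
E
```

```text
clock: 1.35
position: [553.9, 109.6, 403.5]
ee_rot: [0.998, 0.069, -0.001, 0.001]
contact_force: [0.4, 0.0, 0.9]
gripper_width: 60.4
1.35 [553.91985056 109.59380313 403.50783996] [-0.64798411 -2.01415501 -0.49520625]
281 188
205 164
```

View pics/scene1.png

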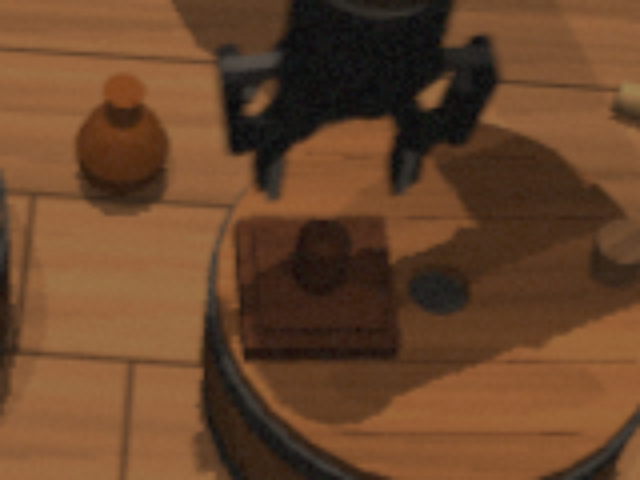

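Scene crop: the jaws are above the knob, with tips at full px ≈(348,235) and (381,235) on either side of the knob top at ≈(362,246). Now I descend around it.

```bash
python3 -m jog '[[[-1,-2,25,0],[-1,-2,50,0],[-1,-2,70,0],[-1,-2,74,0],[-1,-2,74,0]]]' 60; python3 - <<'E'
from h import *
s=arm.read_state()
print(s["clock"],s["position"])
for n in("scene",):
    im,d=arm.get_image(n);u,v=proj(n,[553,111.5,180]).astype(int);x0,y0=max(u-80,0),max(v-60,0)
    cv2.imwrite(f"pics/{n}2.png",cv2.resize(im[y0:y0+120,x0:x0+160],None,fx=4,fy=4));print(x0,y0)
E
```

```text
clock: 2.08
position: [552.5, 111.7, 329.6]
ee_rot: [0.998, 0.069, -0.001, 0.001]
contact_force: [0.8, 0.2, 0.4]
gripper_width: 59.8
2.075 [552.4604494  111.70648921 329.59171055]
281 188
```

View pics/scene2.png

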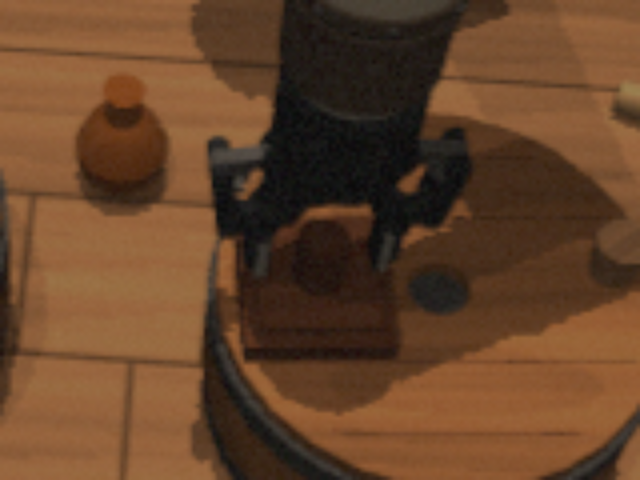

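```bash
python3 - <<'E'
from h import *
print(ray("scene",[[361.5,256],[361.7,261]],[157.,151.]))
print("tip center pred px",proj("scene",[552.5,111.7,157]),proj("scene",[552.5,111.7,190]))
im,d=arm.get_image("scene")
print(arm.read_state()["clock"])
cv2.imwrite("pics/scene3.png",cv2.resize(im[225:280,325:400],None,fx=8,fy=8,interpolation=cv2.INTER_CUBIC))
E
```

```text
[[557.69924652 115.07616739]
 [567.15119163 116.25992636]]
tip center pred px [360.01508499 253.97646264] [361.69905586 245.69250147]
2.175
```

View pics/scene3.png

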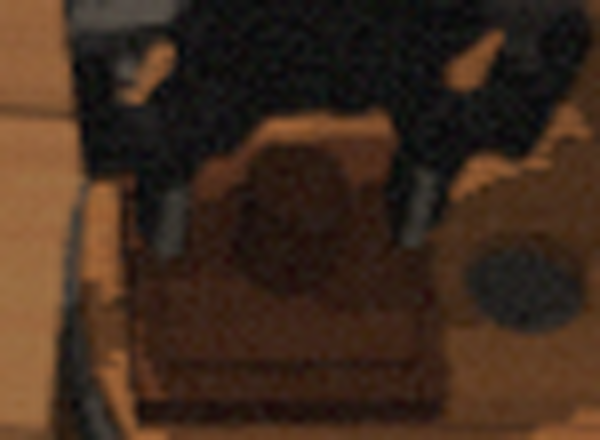

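The fingers straddle the knob (jaws at crop px 170 and 415, knob at 290) and nothing is touching. I narrow the jaws, then push along −tool y.

```bash
python3 -m jog '[[[2,0,0,0],[2,0,0,0],[2,0,0,0],[2,0,0,0],[2,-4,0,0]]]' 40;python3 -m jog '[[[0,-9,0,0],[0,-19,0,0],[0,-30,0,0],[0,-40,0,0],[0,-48,0,0]]]'; python3 - <<'E'
from h import *
s=arm.read_state()
print(s["clock"],s["position"])
for n in("scene",):
    im,d=arm.get_image(n);u,v=proj(n,[548,160,150]).astype(int);x0,y0=max(u-80,0),max(v-60,0)
    cv2.imwrite(f"pics/{n}4.png",cv2.resize(im[y0:y0+120,x0:x0+160],None,fx=4,fy=4));print(x0,y0)
E
```

```text
clock: 2.8
position: [554.1, 115.8, 330.3]
ee_rot: [0.998, 0.069, -0.0, 0.001]
contact_force: [0.2, -0.1, -0.2]
gripper_width: 39.9
clock: 3.42
position: [547.4, 164.1, 330.2]
ee_rot: [0.998, 0.069, -0.0, 0.001]
contact_force: [0.6, -1.7, 1.3]
gripper_width: 39.9
3.425 [547.39502364 164.1005615  330.24434694]
300 195
```

View pics/scene4.png

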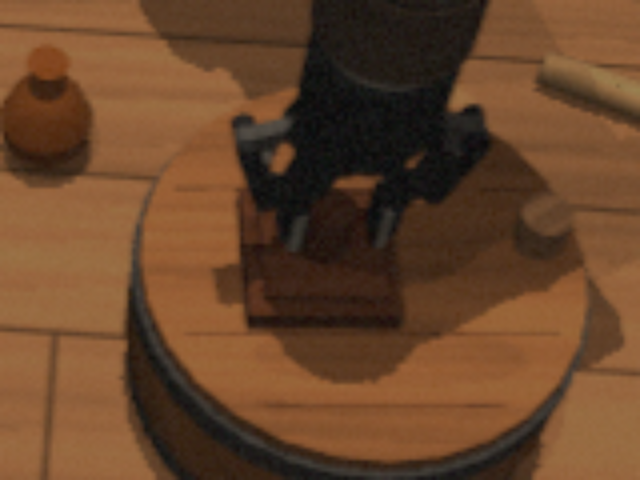

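The cover is sliding flat, with its knob inside the jaws. I push the remaining ~25 mm, slowing at the end, then back off and lift.

```bash
python3 -m jog '[[[0,-8,0,0],[0,-15,0,0],[0,-20,0,0],[0,-23,0,0],[0,-25,0,0]]]';python3 -m jog '[[[0,0,0,0],[0,5,0,0],[0,5,0,0],[0,5,0,0],[0,5,0,0]]]' 60; python3 - <<'E'
from h import *
s=arm.read_state()
print(s["clock"],s["position"])
for n in("scene","top"):
    im,d=arm.get_image(n);np.savez(f"/tmp/{n}5.npz",im=im,d=d)
    u,v=proj(n,[545,184,150]).astype(int);x0,y0=max(u-80,0),max(v-60,0)
    cv2.imwrite(f"pics/{n}5.png",cv2.resize(im[y0:y0+120,x0:x0+160],None,fx=4,fy=4));print(x0,y0)
E
```

```text
clock: 4.1
position: [543.9, 189.6, 330.2]
ee_rot: [0.998, 0.069, -0.0, 0.001]
contact_force: [0.5, -1.8, 1.4]
gripper_width: 39.9
clock: 4.72
position: [544.6, 184.7, 330.2]
ee_rot: [0.998, 0.069, -0.0, 0.001]
contact_force: [-0.3, 0.2, -0.3]
gripper_width: 59.9
4.725 [544.61684796 184.66970278 330.17524186]
311 195
176 169
```

View pics/scene5.png

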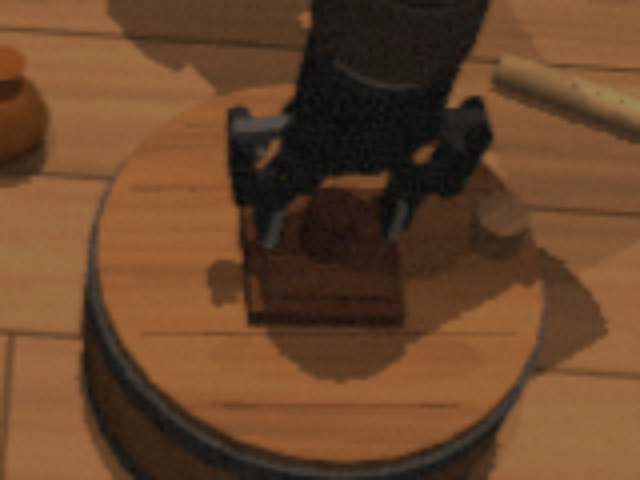

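```bash
python3 -m jog '[[[0,0,-30,0],[0,0,-60,0],[0,0,-75,0],[-13,50,-75,0],[-27,110,-75,0]]]'; python3 -m jog '[[[-12,50,0,0],[-24,100,0,0],[-36,150,0,0],[-48,200,0,0],[-50,208,0,0]]]'; python3 - <<'E'
from h import *
from scipy.spatial.transform import Rotation as R
s=arm.read_state();M=R.from_quat(s["ee_rot"]).as_matrix()
print(s["clock"],s["position"], M.T@(np.array([512,-141,404])-s["position"]))
for n in("scene","top"):
    im,d=arm.get_image(n);np.savez(f"/tmp/{n}6.npz",im=im,d=d)
    cv2.imwrite(f"pics/{n}6.png",im)
E
```

```text
clock: 5.45
position: [532.7, 71.7, 404.9]
ee_rot: [0.998, 0.07, -0.001, 0.001]
contact_force: [1.1, -0.5, -1.3]
gripper_width: 60.2
clock: 6.08
position: [511.7, -143.6, 404.6]
ee_rot: [0.998, 0.068, -0.001, 0.001]
contact_force: [0.2, -0.4, 0.1]
gripper_width: 60.1
6.075 [ 511.70188091 -143.63064922  404.56592799] [ 0.65575759 -2.56603768  0.56115723]
```

View pics/scene6.png

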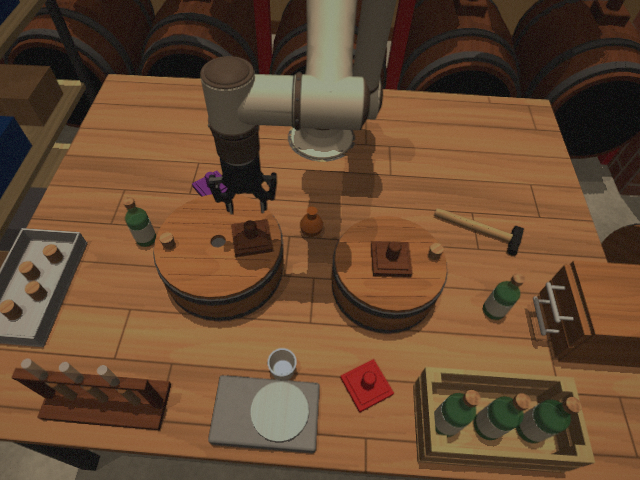

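View pics/top6.png

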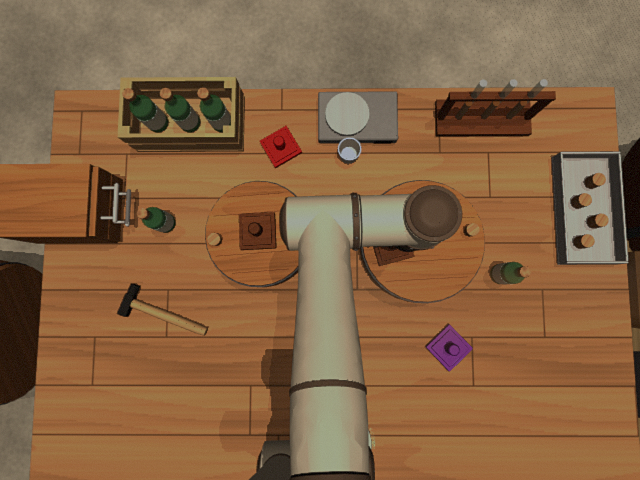

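Both views show cover_b over the small cask's hole (top px ~(257,231), scene ~(391,258)). I'll measure its offset from the hole.

```bash
python3 - <<'E'
from h import *
for n,b in(("top",(232,205,283,256)),("scene",(366,232,416,282))):
    f=np.load(f"/tmp/{n}6.npz");r=covers(n,f["im"],[b])[0];print(n,r)
E
```

```text
top (((543.5895385742188, 182.160888671875), (90.75008392333984, 89.89163208007812), 1.0762914419174194), ((257.5, 230.5), (37.0, 37.0), 90.0))
scene (((550.4898681640625, 182.39219665527344), (94.8751220703125, 93.09803009033203), 4.780221939086914), ((390.5, 258.5), (35.0, 41.0), 90.0))
```

Cover_b is within about 3 mm of its hole in both views. Next is cover_a: descend around its knob and check.

```bash
python3 -m jog '[[[1,-2,25,0],[1,-2,50,0],[1,-2,70,0],[1,-2,75,0],[1,-2,75,0]]]' 60; python3 - <<'E'
from h import *
s=arm.read_state()
print(s["clock"],s["position"],s["contact_force"])
n="scene"
im,d=arm.get_image(n);u,v=proj(n,[520,-160,150]).astype(int);x0,y0=u-60,v-45
cv2.imwrite(f"pics/{n}7.png",cv2.resize(im[y0:y0+90,x0:x0+120],None,fx=6,fy=6,interpolation=cv2.INTER_CUBIC));print(x0,y0)
E
```

```text
clock: 6.8
position: [513.1, -139.2, 329.8]
ee_rot: [0.998, 0.07, -0.001, 0.001]
contact_force: [-0.3, -0.7, 1.1]
gripper_width: 60.1
6.8 [ 513.10468112 -139.24111987  329.83318095] [-0.31585907 -0.73351532  1.07078289]
183 190
```

View pics/scene7.png

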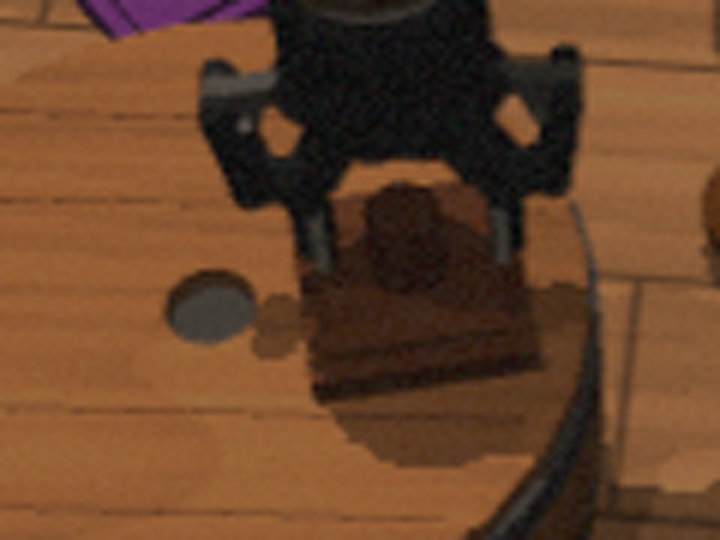

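The jaws straddle knob_a: tips at crop px 320 and 500, knob at ~404, hole at ~(211,306). The mouth includes a brown far-wall crescent, so the scene view's earlier hole x was about 3 mm too far, which explains most of the view disagreement. I narrow the jaws and push 89 mm along +tool y.

```bash
python3 -m jog '[[[0,0,0,0],[0,0,0,0],[0,0,0,0],[0,0,0,0],[0,4,0,0]]]' 40;python3 -m jog '[[[0,9,0,0],[0,19,0,0],[0,30,0,0],[0,40,0,0],[0,48,0,0]]]'; python3 -m jog '[[[0,8,0,0],[0,17,0,0],[0,23,0,0],[0,25,0,0],[0,26,0,0]]]'; python3 - <<'E'
from h import *
s=arm.read_state()
print(s["clock"],s["position"])
n="scene"
im,d=arm.get_image(n);u,v=proj(n,[520,-200,150]).astype(int);x0,y0=u-60,v-45
cv2.imwrite(f"pics/{n}8.png",cv2.resize(im[y0:y0+90,x0:x0+120],None,fx=6,fy=6,interpolation=cv2.INTER_CUBIC));print(x0,y0)
E
```

```text
clock: 7.48
position: [513.7, -143.4, 330.4]
ee_rot: [0.998, 0.07, -0.0, 0.001]
contact_force: [0.4, -0.4, -0.2]
gripper_width: 40.4
clock: 8.1
position: [520.5, -191.8, 330.4]
ee_rot: [0.998, 0.07, -0.0, 0.001]
contact_force: [-0.9, 0.9, 0.1]
gripper_width: 39.8
clock: 8.72
position: [524.2, -217.5, 330.4]
ee_rot: [0.998, 0.07, -0.001, 0.001]
contact_force: [0.2, 1.8, 0.5]
gripper_width: 40.0
8.725 [ 524.15345256 -217.53405078  330.4224088 ]
166 189
```

View pics/scene8.png

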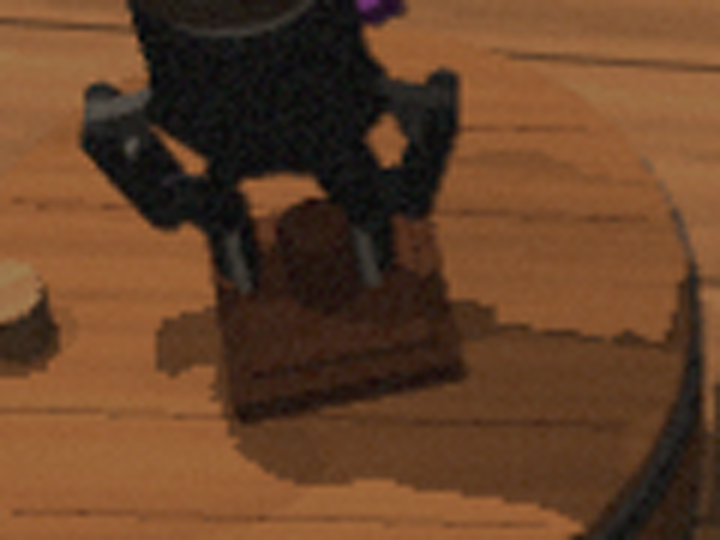

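```bash
python3 -m jog '[[[0,4,0,0],[0,7,0,0],[0,9,0,0],[0,9.5,0,0],[0,9.5,0,0]]]';python3 -m jog '[[[0,-5,0,0],[0,-5,0,0],[0,-5,0,0],[0,-5,0,0],[0,-5,-10,0]]]' 60; python3 -m jog '[[[0,0,-30,0],[0,0,-60,0],[0,0,-75,0],[0,-40,-75,0],[0,-100,-75,0]]]';python3 -m jog '[[[-20,-40,0,0],[-40,-80,0,0],[-60,-100,0,0],[-80,-120,0,0],[-80,-120,0,0]]]'; python3 - <<'E'
from h import *
for n,b in(("top",[(398,212,451,268),(232,205,283,256)]),("scene",[(194,212,245,264),(366,232,416,282)])):
    im,d=arm.get_image(n);np.savez(f"/tmp/{n}9.npz",im=im,d=d)
    cv2.imwrite(f"pics/{n}9.png",im)
    try:
        for r in covers(n,im,b):print(n,r)
    except Exception as e: print(n,e)
print(arm.read_state()["clock"])
E
```

```text
clock: 9.4
position: [525.5, -227.1, 330.4]
ee_rot: [0.998, 0.07, -0.001, 0.001]
contact_force: [-0.7, 0.7, -0.2]
gripper_width: 39.6
clock: 10.02
position: [524.6, -222.1, 340.0]
ee_rot: [0.998, 0.07, -0.001, 0.001]
contact_force: [0.4, -0.8, -0.1]
gripper_width: 60.0
clock: 10.65
position: [510.7, -122.8, 414.7]
ee_rot: [0.998, 0.068, -0.002, 0.001]
contact_force: [0.5, 0.8, -0.2]
gripper_width: 60.1
clock: 11.28
position: [413.9, -14.3, 415.1]
ee_rot: [0.998, 0.069, -0.001, 0.0]
contact_force: [-0.1, 0.7, 0.2]
gripper_width: 60.2
top (((523.0261840820312, -220.76016235351562), (89.2264633178711, 92.15670776367188), 18.354873657226562), ((423.8661804199219, 238.37078857421875), (37.22038269042969, 37.9969596862793), 70.55996704101562))
top (((543.5895385742188, 182.160888671875), (90.75008392333984, 89.89163208007812), 1.0762914419174194), ((257.5, 230.5), (37.0, 37.0), 90.0))
scene (((527.732421875, -221.11587524414062), (98.4858627319336, 89.51853942871094), 18.654054641723633), ((216.4750518798828, 238.3802032470703), (33.89719772338867, 39.44475173950195), 78.2317123413086))
scene (((550.4312133789062, 182.78065490722656), (94.94913482666016, 93.78343200683594), 4.647867679595947), ((391.0, 258.5), (35.0, 42.0), 90.0))
11.375
```

View pics/scene9.png

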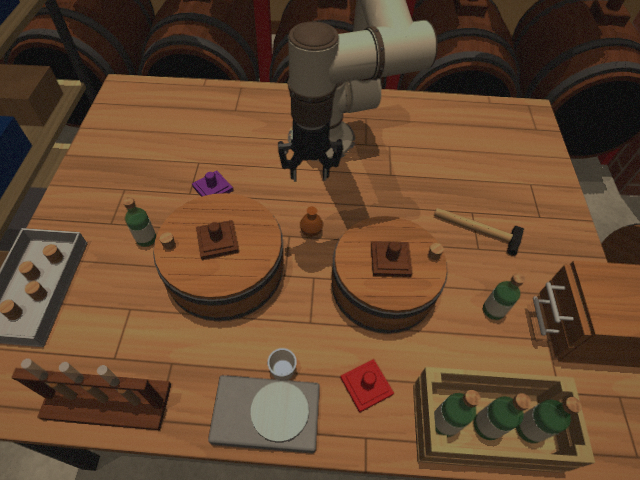

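View pics/top9.png

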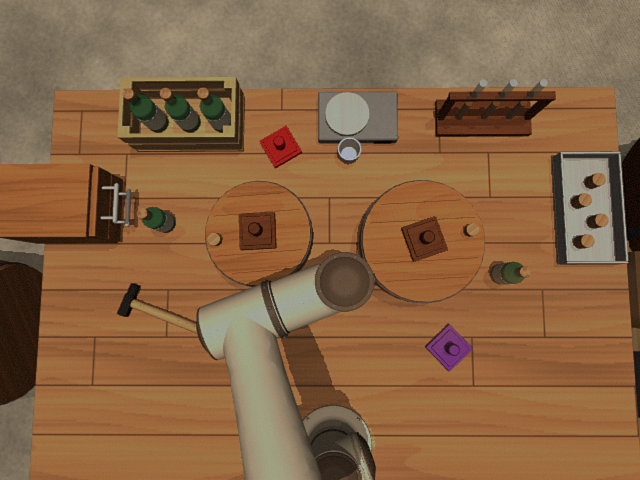

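Both covers sit over their holes (top px (424,238) and (257,230)), and the corks, glass, bottles and mallet are at their starting pixels. The arm is clear, so I hand in.

```bash
python3 -c "
from bench import arm
print(arm.job_done())"
```

```text
the job is handed in; nothing more can be done
None
```

Both covers now lie over their bungholes, and the job was handed in at about 11.4 s of the 42 s allowed. I straddled each knob with the jaws, without gripping, and slid the cover along the wood with the trailing finger. The contact force readings stayed below about 3 N.

- **Final position:** in the top view, cover_a is about 2 mm and cover_b about 3 mm from its hole (limit 15 mm). The scene view agrees to within a few mm after I corrected it by hand for the slab's visible side face.
- **Flatness and other objects:** I judged these by eye in the last pictures. Both covers look flat, and the corks, glass, bottles, mallet and look-alikes look unmoved.
- **Disagreement:** the two cameras differed by about 6 mm in the holes' absolute x. I put this down mostly to the scene mask missing each hole's brown far wall. It barely affects the cover-to-hole offsets.

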